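# Line up a drying-cupboard hinge for its pin

## Robot

A 7-joint arm with a two-finger parallel gripper is mounted at the origin on the work surface. World frame = base frame: x ahead of the robot, y to its left, z up, the work surface at z = 0. Lengths are in mm, angles in rad, forces in N, time in s.
With the tool pointing down it reaches from about 425 to 825 mm from the base axis. Payload 3.6 kg.
Tool frame: the origin (TCP) lies at the centre of the arm's flange, where the gripper is bolted on; the fingertips stand 186 mm ahead of it and the grasp point (between the pads) lies 167 mm ahead of it; z points along the fingers, y is the line along which they close (so a half turn about z gives the same grasp; the last joint's range is limited). The gripper opens to 93 mm and grips with 3 to 60 N. Pads are 15 mm wide; open, the fingers measure 128 mm over their backs; the gripper's body (75 mm by 188 mm) begins 65 mm behind the grasp point.
Start: joints at [-1.274, 0.615, -0.013, 1.423, 0.008, 1.103, -0.04], TCP at [206.787, 616.21, 404.74] pointing down, gripper open.
Joint ranges: [-3.12, 3.12], [-0.3, 2.06], [-1.34, 1.32], [0.26, 2.42], [-1.36, 4.5], [0.01, 1.98], [-2.84, 2.84]. Speed limits (rad/s): [2.79, 2.79, 3.14, 3.14, 3.14, 3.14, 3.14].

## Interface

Orientations are given as a 3x3 rotation matrix whose columns are the frame's x, y, z axes.
In Python, from rig import env gives the robot as it stands.
- The arm moves only by the tool arm_command, never from a script. Its argument "commands" is a list that holds one entry, the list of rows, each a list of 5 numbers: the opening in per cent of the stroke, from 0 (shut) to 100 (fully open), then the shift along the tool's x, y, z in mm, then the turn about the tool's z in degrees. In form: [[[jaw, dx, dy, dz, twist], ...]]. A call has 1 to 10 rows; each row shifts and turns the commanded pose from where the row before left it, along the tool's axes as they then stand; what a row does not reach is not made up. A row lasts 1/12 s, in which the tool goes at most 41.7 mm and 7.16 degrees, less where a joint would pass 70% of its speed; a pose out of reach is approached as far as the arm can. A call with a gripper value outside its range is refused whole. The fingers move at their own pace and stop on an object; "force" is the grip in N (left out, the last holds). Time passes only in rows, so rows that do not move let the fingers close. It gives the time, the measured TCP pose, the force, the opening and the grip force at its end, in the units of the state.
- env.read_state(): the state, without advancing time (a new reading comes with each control period).
- env.read_camera(name): name is "scene" or "top" or "wrist"; returns a dict with "frame" (384x512x3 uint8, red, green, blue), "depth" (384x512 float32, mm along the optical axis (not along the pixel's ray), 0 where there is no reading), "K" (3x3 intrinsics, pixels), "D" ([k1, k2, p1, p2, k3] as OpenCV has them; the pictures are not rectified), "rvec" (rotation vector, rad) and "tvec" (3), from world to camera coordinates, as OpenCV has them. Camera axes: x right, y down, z forward; pixel columns grow to the right and rows downward; lengths in mm; the calibration is good to about 2 mm. A picture is of the moment at which its call begins.
- env.finish_job(): hands the job in; it is judged then, once.
The state is a dict: "time_s": time; "joint_positions": joint angles; "joint_vel": joint speeds; "joint_efforts": joint torques, N m; "tcp_pos": TCP position; "orientation": TCP orientation; "ft_force": force on the tool from outside, world axes, zero at the start; "moment": the same for the moment, N m; "width": finger opening in mm; "finger_force": force on a finger pad.
Only numpy, scipy, OpenCV 4.12 (cv2) and the standard library are available. Lean on these libraries where they do the work, as an engineer would, in place of code of your own. Each camera call takes 0.05 s, during which the arm holds its last target. There are 200 camera calls.

## Task

In the pottery's repair jig, press the raised yellow strap down on its red pad until the catch snaps and holds it shut over the jamb block, and take your hand off it. Then pick up the loose wooden door piece with the steel leaf, slide its single knuckle in between the two knuckles on the jamb block so that the pin holes line up with the two leaves level and opened out flat, and finish while holding it there in the air, without forcing it, ready for a colleague to drive in the pin. Leave the pots, glaze bowl, brush, screwdriver and pin tray where they are.

Things in the scene. Friction and masses are not known exactly. Their poses are not given: they have to be found in the camera images.
- jig: Fixed dark steel base plate (90 x 160 x 12 mm) with a low aluminium pocket (top 32 mm above the bench), blue strap posts at its +y end and a blue catch tower (98 mm tall) at its -y end. Origin on the bench surface under the centre of the pocket; its -x side is where the door piece comes. Its place on the bench varies, its yaw by up to 0.3 rad either way.
- jamb: Loose pale wooden jamb block 60 (x) x 70 (y) x 61 (z) mm, 0.35 kg, standing in the jig's pocket (0.8 mm play each side), axes parallel to the jig's, its underside 12 mm above the bench. Origin at the centre of its underside. A bright steel leaf lies on its top and carries two knuckles on the -x side.
- jamb_hole (a point): Point on the pin axis of the jamb block's leaf, midway between its two knuckles: 44 mm to the block's -x side of its centre, 75 mm above the bench. Pin axis along its y, z up. The two knuckles (tubes of outside diameter 16 mm, hole 10 mm, each 15 mm long) lie from 15 to 30 mm either side of this point, so the free gap is 30 mm. The door piece must come from this frame's -x side, its knuckle entering the gap in the +x direction (or from above).
- strap (a joint): Angle (rad) of the yellow strap about its hinge: 0 level and shut, positive raised. It starts raised 0.35 to 0.75 and stays where it is left (stiff hinge, 0.12 N m). In the last 0.11 rad a spring catch resists (about 6 to 10 N on the pad); past it the strap snaps to below 0.03 and is held. It stops hard at 0.
- strap_pad (a point): Centre of the top face of the red pressing pad (24 x 28 mm) on the strap, 70 mm along the strap from its hinge axis; with the strap shut, 87 mm above the bench. z is square to the strap's face. The strap is 24 mm wide and 110 mm long, 6 mm thick.
- strap_hinge (a point): Point on the strap's hinge axis, 81 mm above the bench, fixed to the jig; the hinge axis runs along this frame's x and the strap lies along its -y when shut, so the shut pad is 70 mm to -y of it and 6 mm higher.
- door_leaf: Loose door piece, about 0.2 kg: wooden block 60 (x) x 46 (y) x 34 (z) mm with a flat 4 mm steel leaf on top, lying on the bench. Origin at the centre of the block's underside. The leaf reaches to +x beyond the block: a cross piece 60 mm wide (y) from 40 to 50.5 mm from the centre, then the knuckle.
- leaf_grip (a point): Centre of the door piece's wooden block, half-way up (17 mm above its underside); axes as the door piece. Grasp it here across y (46 mm between the end faces; the steel on top is narrower, 30 mm).
- leaf_hole (a point): Middle of the door piece's single knuckle, on its pin axis (along y): 60 mm to +x of leaf_grip and 36 mm above the underside. Tube of outside diameter 16 mm, hole 10 mm, 24 mm long, so it has 3 mm play each side in the 30 mm gap. When lined up, this point lies on jamb_hole with axes parallel; the cross piece then stands 1.5 mm off the jamb's knuckles.
- pot_a: Cream barrel-shaped pot, 94 mm diameter, 92 mm tall, loose bystander. Origin under its centre.
- pot_b: Tan barrel-shaped pot, same size, loose bystander. Origin under its centre.
- pot_c: Cream barrel-shaped pot, same size, loose bystander. Origin under its centre.
- glaze_bowl: Terracotta glaze bowl, 110 mm across, 50 mm tall, loose bystander. Origin under its centre.
- brush: Wooden-handled glaze brush lying on the bench, loose bystander.
- screwdriver: Red-handled screwdriver lying on the bench, loose bystander.
- pin_tray: Blue tray 50 x 100 x 16 mm holding two steel hinge pins, loose bystander. Origin under its centre.
Mind the look-alikes: they are no part of the job. What is shaped like the jamb but pink or turquoise is not meant.

How it is judged (in metres and radians):
On the way, in this order (a step that is already met when the one before it is completed fails the run):
1. the strap is snapped shut and let go (value of joint strap below 0.03 rad and contact force between each of the arm, the fingers and jig below 0.3 N), for 0.3 s.
2. the door piece is lifted off the bench in the fingers (height (world z) of leaf_grip above 0.035 m and contact force between the fingers and door_leaf above 2 N), for 0.2 s.
At the end, for the whole second after the job is handed in: Strap shut (under 0.03 rad); door piece held still in the fingers, knuckle middle within 4 mm of jamb_hole on each axis, pin axes parallel within 0.1 rad, level within 0.12 rad, pushing the jamb block under 12 N, not touching the jig; jamb block still seated (value of joint strap below 0.03 rad and x of leaf_hole in the frame of jamb_hole between -0.004 and 0.004 m and y of leaf_hole in the frame of jamb_hole between -0.004 and 0.004 m and z of leaf_hole in the frame of jamb_hole between -0.004 and 0.004 m and angle between the y axis of leaf_hole and the y axis of jamb_hole, either way round below 0.1 rad and angle between door_leaf's own z axis and vertical below 0.12 rad and contact force between the fingers and door_leaf above 2 N and contact force between door_leaf and jamb below 12 N and contact force between door_leaf and jig below 0.5 N and linear speed of door_leaf below 0.02 m/s and height (world z) of leaf_hole above 0.068 m and z of jamb in the frame of jig below 0.015 m); the arm keeps its last pose, push and grip.
It fails at once if a pot, bowl, brush, screwdriver or pin tray is moved more than 25 mm (distance of any of pot_a, pot_b, pot_c, glaze_bowl, brush, screwdriver, pin_tray from where it was at the start of the episode above 0.025 m).
It fails at once if the door piece is forced against the jamb block (over 30 N) (contact force between door_leaf and jamb above 30 N).
It also fails if it takes over 58 s, if anything falls off the work surface, if the arm or the gripper's body presses on something with over 40 N, if the wrist force passes 120 N, or if a joint passes its speed limit or range.

## Working session

There is one attempt and no reset: what is moved stays moved. The work goes in short steps, Python scripts to look and compute and a tool call to move; the robot and the scene stay as the last step left them, time stands still between calls to the robot, and variables do not carry over. Pictures are saved under pics/ and viewed, at most 10 in all, crops included, and the job is handed in when it is done.

Besides the shell and the picture viewer there is one more tool, called after "Call:" as name(argument=value, ...), one argument or row to a line, values as JSON. arm_command: Moves the arm, as the interface text tells. Its arguments: {"type":"object","properties":{"commands":{"type":"array"},"force":{"type":"number"}},"required":["commands"]}

```bash
mkdir -p pics; cat > h.py <<'E'
import numpy as np, cv2
from rig import env
def cam(n):
    c=env.read_camera(n); return c
def save(c,n): cv2.imwrite('pics/'+n,c['frame'][:,:,::-1])
def cloud(c):
    h,w=c['depth'].shape
    u,v=np.meshgrid(np.arange(w),np.arange(h))
    p=cv2.undistortPoints(np.stack([u,v],-1).reshape(-1,1,2).astype(np.float64),c['K'],c['D']).reshape(h,w,2)
    d=c['depth'].astype(float)
    P=np.stack([p[...,0]*d,p[...,1]*d,d],-1)
    R=cv2.Rodrigues(np.array(c['rvec'],float))[0]
    W=(P-np.array(c['tvec'],float).ravel())@R
    W[d==0]=np.nan
    return W
E
python3 - <<'E'
from h import *
import pickle
c=cam('top');save(c,'top.png');pickle.dump(c,open('top.pkl','wb'))
c=cam('scene');save(c,'scene.png');pickle.dump(c,open('scene.pkl','wb'))
s=env.read_state();print(s['time_s'],s['tcp_pos'],s['orientation'],s['width'])
E
```

```text
0.1 [206.71091107 615.96977226 403.70420352] [[-9.48050877e-01  3.18117985e-01 -6.94851801e-04]
 [ 3.18118742e-01  9.48048402e-01 -2.16660240e-03]
 [-3.04820498e-05 -2.27509468e-03 -9.99997412e-01]] 92.96362877286276
```

View pics/top.png

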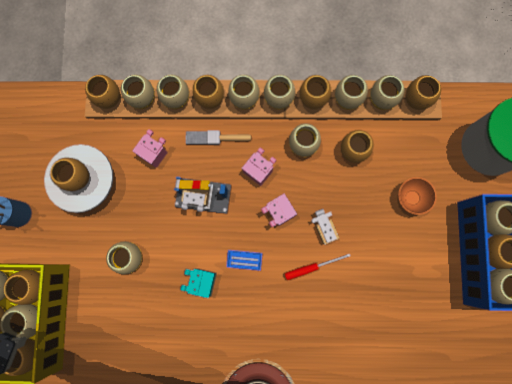

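View pics/scene.png

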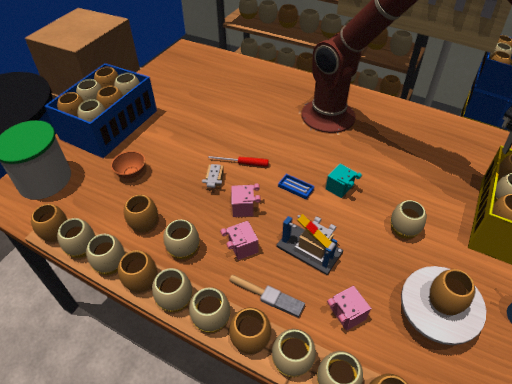

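The top view shows the jig at about (203,195), with the strap at (195,184). The door piece is at (325,227), with its knuckle end near (318,213). Robot x points up in the image and y points left. Next I'll enlarge and measure.

```bash
python3 - <<'E'
from h import *
import pickle
c=pickle.load(open('top.pkl','rb'))
W=cloud(c);np.save('topW.npy',W)
f=c['frame']
a=cv2.resize(f[165:225,165:245],None,fx=8,fy=8,interpolation=cv2.INTER_CUBIC)[:480]
b=cv2.resize(f[200:260,300:355],None,fx=8,fy=8,interpolation=cv2.INTER_CUBIC)[:480]
im=np.hstack([a,b]);im=cv2.resize(im,(800,int(im.shape[0]*800/im.shape[1])));print(im.shape)
cv2.imwrite('pics/crop.png',im[:,:,::-1])
for n,(u,v) in dict(jig=(203,195),door=(325,227),bowl=(416,196),tray=(244,261),sd=(300,270),potg=(305,140),pink=(279,211),brush=(205,138),table=(300,300)).items(): print(n,W[v,u].round())
hsv=cv2.cvtColor(f,cv2.COLOR_RGB2HSV)
roi=np.zeros(f.shape[:2],bool);roi[165:225,165:245]=1
H,S,V=[hsv[...,i].astype(int) for i in range(3)]
for n,m in dict(yellow=(H>22)&(H<35)&(S>180)&(V>120),red=((H<6)|(H>174))&(S>180)&(V>100),blue=(H>100)&(H<118)&(S>120)).items():
    m&=roi; P=W[m];print(n,m.sum(),np.nanmean(P,0).round(1));
    if n=='blue':
        for k in (0,1):
            q=P[(P[:,1]<np.nanmean(P[:,1]))==k];print(len(q),q.mean(0).round(1),q.min(0).round(),q.max(0).round())
    else:
        i=np.argsort(P[:,1]);print(P[i[:3]].round(),P[i[-3:]].round())
# door piece
roi[:]=0;roi[200:250,305:345]=1
P=W[roi];m=(P[:,2]>25)&(P[:,2]<60);q=P[m];print('door n',len(q),q.mean(0),np.percentile(q[:,2],[5,50,95]))
w=q[:,:2].astype(np.float32);print(cv2.minAreaRect(w))
roi[:]=0;roi[165:225,165:245]=1
P=W[roi];m=(P[:,2]>4)&(P[:,2]<25);print('jigbase',cv2.minAreaRect(P[roi[roi]][P[:,2]>6][:,:2].astype(np.float32)))
E
```

```text
(355, 800, 3)
jig [572. 161.  76.]
door [ 488. -190.   37.]
bowl [ 586. -468.    5.]
tray [387.  45.   3.]
sd [ 363. -119.   23.]
potg [ 740. -131.   62.]
pink [530. -56.  62.]
brush [757. 170.  17.]
table [ 276. -121.   -1.]
yellow 28 [592.  185.7  89.1]
[[582. 138. 137.]
 [585. 139. 135.]
 [597. 139. 135.]] [[603. 232.  12.]
 [602. 235.  15.]
 [603. 239.  12.]]
red 54 [595.8 175.3 118. ]
[[598. 165. 127.]
 [593. 165. 125.]
 [601. 165. 125.]] [[601. 185. 110.]
 [587. 185. 106.]
 [ nan  nan  nan]]
blue 92 [586.9 130.6  78.3]
19 [594.7 233.3  73.9] [584. 227.  18.] [621. 240.  92.]
73 [584.8 103.9  79.4] [575.  97.   9.] [607. 123. 103.]
door n 497 [ 490.3909303  -192.37090639   36.96547824] [31.39809265 37.21004921 42.4251478 ]
((494.14019775390625, -191.31234741210938), (97.70748138427734, 59.65653610229492), 22.24907875061035)
jigbase ((579.75537109375, 165.1216583251953), (164.28627014160156, 241.6499786376953), 1.4253010749816895)
```

View pics/crop.png

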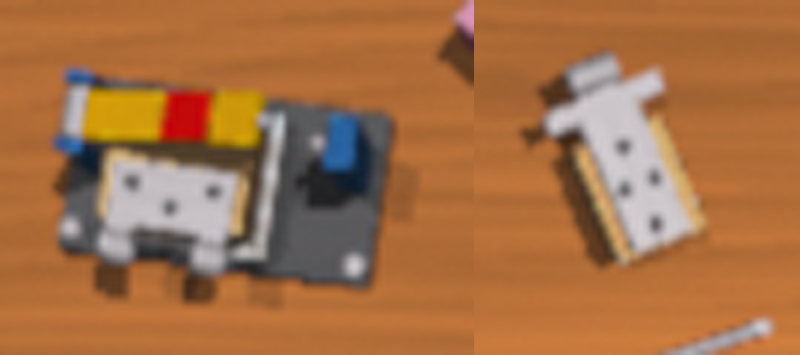

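The left crop shows the strap with its red pad and the jamb knuckles on the robot side, jig yaw about -0.1. The right crop shows the door piece with its knuckle pointing up and left, yaw about 0.4. I'll move over the jig for a wrist view.

Call:
arm_command(
  commands=[
    [[0,-29.8,-19.4,0,0],[0,-29.8,-19.4,0,0],[0,-29.8,-19.4,0,0],[0,-29.8,-19.4,0,0],[0,-29.8,-19.4,0,0],[0,-29.8,-19.4,0,0],[0,-29.8,-19.4,0,0],[0,-29.8,-19.4,0,0]],
  ],
  force=20,
)

```text
time_s: 0.77
tcp_pos: [384.2, 391.6, 404.4]
orientation: [[-0.948, 0.318, -0.001], [0.318, 0.948, -0.001], [0.0, -0.001, -1.0]]
ft_force: [0.2, -0.2, -0.2]
width: 44.2
finger_force: 0.0
```

Call:
arm_command(
  commands=[
    [[0,-29.8,-19.4,0,0],[0,-29.8,-19.4,0,0],[0,-29.8,-19.4,0,0],[0,-29.8,-19.4,0,0],[0,-29.8,-19.4,0,0],[0,-29.8,-19.4,0,0],[0,-29.8,-19.4,0,0],[0,-29.8,-19.4,0,-6.2],[0,0,0,0,-6.3],[0,0,0,0,0]],
  ],
)

```text
time_s: 1.6
tcp_pos: [561.3, 167.1, 404.0]
orientation: [[-0.994, 0.11, -0.001], [0.11, 0.994, -0.001], [0.001, -0.002, -1.0]]
ft_force: [-0.1, -0.3, -0.7]
width: 0.3
finger_force: 0.0
```

```bash
python3 - <<'E'
from h import *
import pickle
s=env.read_state();print(s['time_s'],s['tcp_pos'],s['orientation'],s['width'])
c=cam('wrist');save(c,'w1.png');pickle.dump(c,open('w1.pkl','wb'))
W=cloud(c);np.save('w1W.npy',W)
R=cv2.Rodrigues(np.array(c['rvec'],float))[0];print('cam',-R.T@np.array(c['tvec']).ravel(),R[2])
E
```

```text
1.6 [561.29975324 167.08492272 403.99883454] [[-9.93979851e-01  1.09559069e-01 -9.30190554e-04]
 [ 1.09560346e-01  9.93979080e-01 -1.45567407e-03]
 [ 7.65107655e-04 -1.54882269e-03 -9.99998508e-01]] 0.34256950470654957
cam [482.53464528 177.13722585 384.58270146] [ 0.28103062 -0.03286208 -0.959136  ]
```

View pics/w1.png

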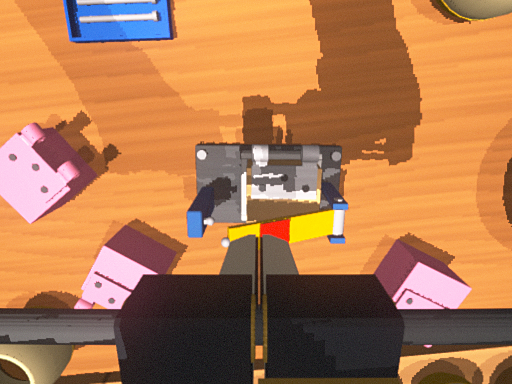

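The wrist view shows the red pad at (275,231), the hinge at (338,220), the jamb knuckles at (261,153) and (308,155), and the base bolts at (202,155) and (335,155).

```bash
python3 - <<'E'
from h import *
import pickle
c=pickle.load(open('w1.pkl','rb'));W=np.load('w1W.npy');f=c['frame']
hsv=cv2.cvtColor(f,cv2.COLOR_RGB2HSV);H,S,V=[hsv[...,i].astype(int) for i in range(3)]
roi=np.zeros(f.shape[:2],bool);roi[140:248,185:352]=1
def st(n,m):
    P=W[m];P=P[~np.isnan(P[:,0])];print(n,len(P),np.median(P,0).round(1),np.percentile(P,2,0).round(1),np.percentile(P,98,0).round(1));return P
red=st('red',roi&((H<6)|(H>174))&(S>180)&(V>90))
y=st('yel',roi&(H>20)&(H<35)&(S>170)&(V>100))
a=np.vstack([red,y]);a=a[a[:,2]>85]
A=np.polyfit(a[:,1],a[:,2],1);B=np.polyfit(a[:,1],a[:,0],1);print('strap slope',np.arctan(-A[0]),'dir x/y',B)
for n,(u0,u1) in dict(k1=(250,270),k2=(297,317)).items():
    m=np.zeros_like(roi);m[140:170,u0:u1]=1; st(n,m&(W[...,2]>60))
m=np.zeros_like(roi);m[143:202,240:325]=1
P=W[m&(W[...,2]>68)&(W[...,2]<92)];print('leaf',cv2.minAreaRect(P[:,:2].astype(np.float32)),np.median(P[:,2]))
m=np.zeros_like(roi);m[135:250,185:350]=1
P=W[m&(W[...,2]>7)&(W[...,2]<18)];r=cv2.minAreaRect(P[:,:2].astype(np.float32));print('base',r)
print('bolts',W[155,202],W[155,335])
# knuckle rows
for v in range(143,172,2): print(v,W[v,[256,261,266,303,308,313]][:,[0,2]].round(0).tolist())
E
```

```text
red 430 [589.3 180.4 119.4] [570.1 167.2 113.8] [601.3 189.3 165.7]
yel 1475 [594.3 202.7 103.2] [578.9 143.1  87.6] [611.2 230.8 136.6]
strap slope 0.5612117240892239 dir x/y [2.55001416e-01 5.44116445e+02]
k1 445 [535.1 171.4  80.6] [525.  162.6  74.8] [547.5 179.1  84.2]
k2 414 [541.  214.5  80.1] [530.5 205.5  72.2] [552.2 221.6  84.1]
leaf ((554.8009643554688, 191.8887939453125), (70.03936004638672, 54.58774185180664), 82.826171875) 77.61833629522302
base ((580.6347045898438, 175.46189880371094), (160.16070556640625, 90.6558837890625), 83.01646423339844)
bolts [538.24223956 108.85507763  15.73482314] [554.06632426 251.43231565  16.01155323]
143 [[534.0, 1.0], [535.0, 0.0], [535.0, 1.0], [540.0, 1.0], [540.0, 2.0], [541.0, 1.0]]
145 [[525.0, 79.0], [526.0, 79.0], [526.0, 80.0], [530.0, 78.0], [530.0, 78.0], [531.0, 76.0]]
147 [[527.0, 82.0], [527.0, 81.0], [528.0, 81.0], [531.0, 80.0], [532.0, 80.0], [532.0, 80.0]]
149 [[528.0, 81.0], [529.0, 82.0], [529.0, 82.0], [533.0, 83.0], [533.0, 82.0], [534.0, 81.0]]
151 [[530.0, 83.0], [530.0, 85.0], [531.0, 84.0], [534.0, 83.0], [535.0,
[... 272 characters left out ...]
2.0], [540.0, 83.0], [541.0, 84.0]]
159 [[537.0, 82.0], [538.0, 81.0], [538.0, 82.0], [542.0, 81.0], [542.0, 83.0], [543.0, 82.0]]
161 [[540.0, 78.0], [540.0, 79.0], [540.0, 80.0], [544.0, 80.0], [545.0, 79.0], [545.0, 80.0]]
163 [[542.0, 77.0], [542.0, 77.0], [542.0, 78.0], [546.0, 77.0], [547.0, 77.0], [547.0, 77.0]]
165 [[543.0, 78.0], [544.0, 77.0], [544.0, 78.0], [548.0, 78.0], [549.0, 77.0], [549.0, 77.0]]
167 [[545.0, 77.0], [546.0, 77.0], [546.0, 76.0], [550.0, 77.0], [551.0, 77.0], [551.0, 78.0]]
169 [[547.0, 77.0], [547.0, 78.0], [548.0, 78.0], [552.0, 77.0], [552.0, 77.0], [553.0, 77.0]]
171 [[549.0, 77.0], [549.0, 78.0], [550.0, 78.0], [554.0, 78.0], [554.0, 78.0], [554.0, 79.0]]
```

Call:
arm_command(
  commands=[
    [[0,-16.4,0.8,0,0],[0,-16.4,0.7,20,0],[0,0,0,25,0],[0,0,0,25,0],[0,0,0,6,0],[0,0,0,6,0],[0,0,0,6,0],[0,0,0,6,0],[0,0,0,5,0],[0,0,0,0,0]],
  ],
)

```text
time_s: 2.48
tcp_pos: [592.8, 168.5, 305.7]
orientation: [[-0.994, 0.105, 0.0], [0.105, 0.994, 0.0], [-0.0, 0.0, -1.0]]
ft_force: [0.5, 0.2, 0.6]
width: 0.4
finger_force: 0.0
```

Call:
arm_command(
  commands=[
    [[0,0,0,5,0],[0,0,0,5,0],[0,0,0,4,0],[0,0,0,3,0],[0,0,0,2,0],[0,0,0,2,0],[0,0,0,0,0]],
  ],
)

```text
time_s: 3.07
tcp_pos: [592.7, 168.3, 284.2]
orientation: [[-0.994, 0.106, -0.001], [0.106, 0.994, -0.0], [0.001, -0.0, -1.0]]
ft_force: [-0.2, -0.6, 0.4]
width: 0.1
finger_force: 0.0
```

Call:
arm_command(
  commands=[
    [[0,0,0,2,0],[0,0,0,2,0],[0,0,0,2,0],[0,0,0,1,0],[0,0,0,0,0]],
  ],
)

```text
time_s: 3.48
tcp_pos: [592.9, 168.1, 279.3]
orientation: [[-0.994, 0.106, 0.0], [0.106, 0.994, -0.0], [-0.0, -0.0, -1.0]]
ft_force: [-2.1, -0.4, 8.8]
width: 0.5
finger_force: 4.0
```

Call:
arm_command(
  commands=[
    [[0,0,0,1,0],[0,0,0,1,0],[0,0,0,1,0],[0,0,0,0,0]],
  ],
)

```text
time_s: 3.82
tcp_pos: [592.8, 168.1, 274.8]
orientation: [[-0.994, 0.106, 0.0], [0.106, 0.994, 0.0], [-0.0, 0.0, -1.0]]
ft_force: [-0.2, 0.4, -1.5]
width: 0.3
finger_force: 0.0
```

Call:
arm_command(
  commands=[
    [[0,0,0,-10,0],[0,0,0,-30,0],[0,0,0,-30,0],[0,0,0,-30,0],[0,0,0,-29,0],[0,0,0,0,0]],
  ],
)

```text
time_s: 4.32
tcp_pos: [594.2, 169.1, 411.0]
orientation: [[-0.994, 0.105, 0.013], [0.105, 0.994, 0.005], [-0.012, 0.006, -1.0]]
ft_force: [0.3, 0.3, 0.7]
width: 0.7
finger_force: 0.0
```

```bash
python3 - <<'E'
from h import *
import pickle
c=cam('wrist');pickle.dump(c,open('w2.pkl','wb'));W=cloud(c);f=c['frame']
hsv=cv2.cvtColor(f,cv2.COLOR_RGB2HSV);H,S,V=[hsv[...,i].astype(int) for i in range(3)]
m=(H>20)&(H<35)&(S>170)&(V>100)&(abs(W[...,1]-180)<80)&(W[...,2]>70)&(W[...,2]<180)
P=W[m];print(len(P),P.min(0),P.max(0),np.polyfit(P[:,1],P[:,2],1))
E
```

```text
1712 [577.43511262 126.58106725  73.1049962 ] [616.86970471 230.86616045  87.64745584] [-7.14785716e-03  8.62031111e+01]
```

Call:
arm_command(
  commands=[
    [[100,3.3,-35.3,0,0],[100,3.3,-35.3,0,0],[100,3.3,-35.3,0,0],[100,3.3,-35.3,0,0],[100,3.3,-35.3,0,0],[100,3.3,-35.3,0,0],[100,3.3,-35.3,0,0],[100,3.3,-35.3,0,0],[100,3.3,-35.3,0,0],[100,3.3,-35.3,0,0]],
  ],
)

```text
time_s: 5.2
tcp_pos: [522.0, -180.5, 402.8]
orientation: [[-0.994, 0.105, -0.002], [0.105, 0.994, 0.001], [0.002, 0.001, -1.0]]
ft_force: [0.7, 0.4, -0.3]
width: 62.4
finger_force: 0.0
```

Call:
arm_command(
  commands=[
    [[100,0,0,0,-7],[100,0,0,0,-7],[100,0,0,0,-7],[100,0,0,0,-7],[100,0,0,0,0]],
  ],
)

```text
time_s: 5.62
tcp_pos: [522.5, -179.3, 402.7]
orientation: [[-0.927, -0.376, -0.002], [-0.376, 0.927, 0.001], [0.001, 0.002, -1.0]]
ft_force: [-0.3, 0.1, -0.2]
width: 92.3
finger_force: 0.0
```

```bash
python3 - <<'E'
from h import *
import pickle
c=cam('wrist');save(c,'w3.png');pickle.dump(c,open('w3.pkl','wb'));W=cloud(c)
m=(abs(W[...,0]-490)<75)&(abs(W[...,1]+190)<70)&(W[...,2]>26)&(W[...,2]<60)
n,l,s,_=cv2.connectedComponentsWithStats(m.astype(np.uint8))
k=1+np.argmax(s[1:,4]);m=l==k;print(s[k])
P=W[m];print(cv2.minAreaRect(P[:,:2].astype(np.float32)),np.percentile(P[:,2],[2,50,98]))
st=env.read_state();print(st['tcp_pos'],st['orientation'][:,:2],st['time_s'])
E
```

```text
[ 231   92   59   98 4123]
((490.6796875, -188.5629119873047), (96.05855560302734, 59.37575912475586), 21.98345375061035) [33.37965523 38.33269424 44.14981091]
[ 522.57882083 -179.23199153  402.83691907] [[-0.92841768 -0.37153421]
 [-0.37153642  0.92841758]
 [ 0.00113744  0.00177115]] 5.6667
```

View pics/w3.png

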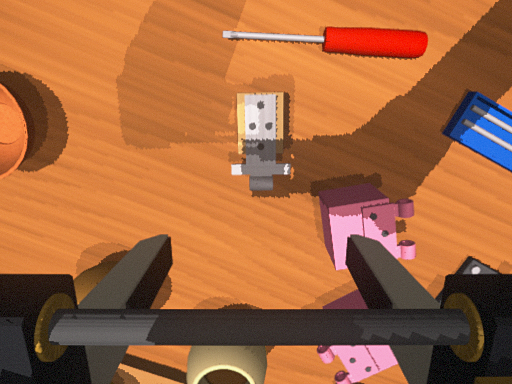

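The strap is flat (slope 0.007). The wrist view shows the door block at about (263,122), already aligned with the tool. Going down to grasp it.

Call:
arm_command(
  commands=[
    [[100,26,1.5,0,0],[100,26.1,1.6,0,0],[100,0,0,30,0],[100,0,0,30,0],[100,0,0,30,0],[100,0,0,30,0],[100,0,0,30,0],[100,0,0,28,0],[100,0,0,15,0],[100,0,0,0,0]],
  ],
)

```text
time_s: 6.5
tcp_pos: [472.1, -195.1, 207.3]
orientation: [[-0.928, -0.372, -0.007], [-0.372, 0.928, 0.002], [0.006, 0.005, -1.0]]
ft_force: [-0.2, -1.4, 0.2]
width: 92.9
finger_force: 0.0
```

```bash
python3 - <<'E'
from h import *
s=env.read_state();p=s['tcp_pos'];R=s['orientation'];print(p,R[:,:2].round(3),R[2,2])
print('tool shift to',R.T@(np.array([473.1,-195.7,190])-p))
E
```

```text
[ 472.14421303 -195.10721947  207.34296887] [[-0.928 -0.372]
 [-0.372  0.928]
 [ 0.006  0.005]] -0.9999693475975316
tool shift to [-0.77108449 -0.99272063 17.33388073]
```

Call:
arm_command(
  commands=[
    [[100,0,-1,9,0],[100,0,0,8,0],[100,0,0,0,0],[30,0,0,0,0],[30,0,0,0,0],[30,0,0,0,0],[30,0,0,0,0],[30,0,0,0,0],[30,0,0,0,0],[30,0,0,0,0]],
  ],
  force=30,
)

```text
time_s: 7.33
tcp_pos: [473.7, -196.8, 193.9]
orientation: [[-0.928, -0.374, 0.0], [-0.374, 0.928, -0.0], [-0.0, -0.0, -1.0]]
ft_force: [0.0, -0.1, 0.2]
width: 50.9
finger_force: 0.0
```

Call:
arm_command(
  commands=[
    [[56,0,0,3,0],[56,0,0,0,0],[30,0,0,0,0],[30,0,0,0,0],[30,0,0,0,0],[30,0,0,0,0],[30,0,0,0,0]],
  ],
)

```text
time_s: 7.92
tcp_pos: [473.6, -196.8, 190.6]
orientation: [[-0.928, -0.374, -0.001], [-0.374, 0.928, 0.0], [0.0, 0.0, -1.0]]
ft_force: [-0.1, 1.0, -2.1]
width: 45.8
finger_force: 29.9
```

Call:
arm_command(
  commands=[
    [[30,0,0,-10,0],[30,0,0,-20,0],[30,0,0,-30,0],[30,0,0,-30,0],[30,0,0,-20,0],[30,0,0,-10,0],[30,0,0,0,0],[30,0,0,0,0]],
  ],
)

```text
time_s: 8.58
tcp_pos: [473.3, -196.7, 310.7]
orientation: [[-0.928, -0.374, -0.0], [-0.374, 0.928, -0.0], [0.0, 0.0, -1.0]]
ft_force: [0.2, 0.2, -2.7]
width: 45.4
finger_force: 29.9
```

```bash
python3 - <<'E'
from h import *
import pickle
c=cam('wrist');save(c,'w4.png');pickle.dump(c,open('w4.pkl','wb'))
E
```

```text
(no output)
```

View pics/w4.png

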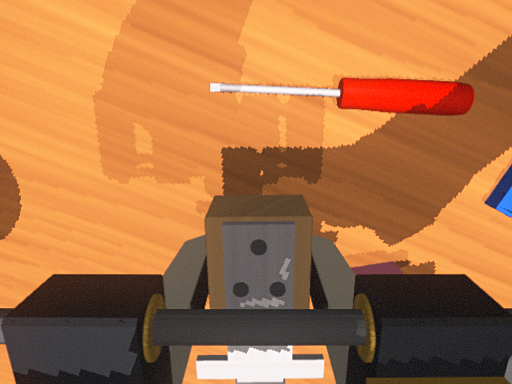

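The block is held level in the fingers, with its rear edge at row 197 and the cross piece at rows 355-377. I'll work out its offset in the tool frame.

```bash
python3 - <<'E'
from h import *
import pickle
c=pickle.load(open('w4.pkl','rb'));W=cloud(c)
s=env.read_state();R=s['orientation'];T=(W-s['tcp_pos'])@R
print(s['tcp_pos'])
# steel plate on block
P=T[225:302,225:293].reshape(-1,3);P=P[abs(P[:,2]-np.nanmedian(P[:,2]))<6]
A=np.c_[P[:,:2],np.ones(len(P))];co=np.linalg.lstsq(A,P[:,2],rcond=None)[0];print('plate z',np.median(P[:,2]),'tilt',co[:2],'z at grip axis',co[2])
for v in range(190,226,3): print(v,T[v,258].round(1))
for v in range(346,384,3): print(v,T[v,[210,258,310]].round(1).tolist())
for u in list(range(190,200))+list(range(318,330)): print(u,T[366,u].round(1))
for u in list(range(203,224,2))+list(range(294,316,2)): print(u,T[250,u].round(1))
E
```

```text
[ 473.08202647 -196.60895749  309.85180258]
plate z 151.06472960903452 tilt [0.00550717 0.00083141] z at grip axis 150.99898447395478
190 [-2.500e+00  1.000e-01  3.087e+02]
193 [-5.00e+00  1.00e-01  3.08e+02]
196 [ 29.    0.7 184.8]
199 [ 29.    0.7 179.6]
202 [ 28.8   0.7 175.4]
205 [ 29.1   0.7 169.8]
208 [ 29.4   0.7 164.7]
211 [ 29.2   0.7 161.2]
214 [ 28.9   0.8 158.1]
217 [ 28.4   0.8 155.5]
220 [ 27.    0.8 155.8]
223 [ 27.1   0.8 152. ]
346 [[-166.1, -48.8, 308.3], [-32.7, 0.7, 150.4], [-165.7, 52.3, 307.9]]
349 [[-169.6, -48.9, 308.1], [-34.2, 0.7, 150.2], [-170.0, 52.6, 308.6]]
352 [[-173.3, -49.0, 308.1], [-36.1, 0.6, 150.4], [-174.4, 52.9, 309.4]]
355 [[-41.3, -22.3, 154.4], [-38.5, 0.6, 151.2], [-41.3, 25.5, 154.3]]
358 [[-41.7, -22.2, 152.9], [-39.7, 0.6, 150.6], [-41.3, 25.2, 152.5]]
361 [[-41.6, -21.9, 150.9], [-41.1, 0.6, 150.3], [-41.8, 25.0, 151.1]]
364 [[-42.5, -21.8, 149.9], [-43.1, 0.6, 150.6], [-43.8, 25.2, 151.4]]
367 [[-44.9, -22.0, 150.7], [-45.4, 0.6, 151.2], [-45.1, 25.1, 150.9]]
370 [[-47.3, -22.2, 151.4], [-46.3, 0.6, 150.4], [-47.0, 25.2, 151.0]]
373 [[
[... 673 characters left out ...]
1.5 152. ]
324 [-191.8   68.1  309.1]
325 [-190.8   68.8  308. ]
326 [-191.2   70.   308.5]
327 [-191.    71.   308.2]
328 [-192.6   72.4  310. ]
329 [-192.3   73.4  309.6]
203 [  8.6 -24.9 165.2]
205 [  8.5 -24.  165.3]
207 [ 13.4 -21.4 155.1]
209 [ 13.6 -20.4 154.7]
211 [ 13.6 -19.6 154.6]
213 [ 13.8 -18.6 154.2]
215 [ 13.8 -17.8 154.3]
217 [ 13.7 -17.  154.6]
219 [ 13.6 -16.1 154.7]
221 [ 13.4 -15.3 155.1]
223 [ 15.2 -14.  151.3]
294 [ 13.4  16.3 155. ]
296 [ 13.4  17.2 155. ]
298 [ 13.6  18.  154.7]
300 [ 13.1  19.  155.7]
302 [ 13.2  19.8 155.5]
304 [ 14.   20.5 153.9]
306 [ 13.3  21.6 155.3]
308 [ 13.1  22.5 155.7]
310 [ 13.3  23.3 155.3]
312 [  8.5  25.8 165.3]
314 [  8.5  26.7 165.2]
```

Call:
arm_command(
  commands=[
    [[30,0,0,-20,7.1],[30,0,0,-25,7.1],[30,0,0,-25,7.1],[30,0,0,-24,7.1],[30,0,0,0,0.4],[30,-3.8,33.1,0,0],[30,-3.8,33.1,0,0],[30,-3.8,33.1,0,0],[30,-3.8,33.1,0,0],[30,-3.8,33.1,0,0]],
  ],
)

```text
time_s: 9.47
tcp_pos: [511.9, -33.2, 402.0]
orientation: [[-0.993, 0.117, -0.005], [0.117, 0.993, -0.0], [0.005, -0.001, -1.0]]
ft_force: [0.8, -0.4, -2.5]
width: 45.9
finger_force: 29.9
```

Call:
arm_command(
  commands=[
    [[30,-3.8,33.1,0,0],[30,-3.8,33.1,0,0],[30,-3.8,33.1,0,0],[30,-3.8,33.1,0,0],[30,-3.8,33.1,0,0],[30,-3.8,33.1,0,0],[30,-3.8,33.1,0,0],[30,0,0,0,0],[30,0,0,0,0],[30,0,0,0,0]],
  ],
)

```text
time_s: 10.3
tcp_pos: [566.1, 191.5, 402.0]
orientation: [[-0.993, 0.118, -0.005], [0.118, 0.993, -0.003], [0.004, -0.003, -1.0]]
ft_force: [0.0, -0.3, -2.5]
width: 45.8
finger_force: 29.9
```

```bash
python3 - <<'E'
from h import *
import pickle
c=cam('wrist');save(c,'w5.png');pickle.dump(c,open('w5.pkl','wb'))
s=env.read_state();pickle.dump(s,open('s5.pkl','wb'));print(s['tcp_pos'],s['orientation'].round(4),s['width'])
cv2.imwrite('pics/w5c.png',cv2.resize(c['frame'][120:220,180:360],None,fx=4,fy=4,interpolation=cv2.INTER_CUBIC)[:,:,::-1])
E
```

```text
[566.26678257 190.64283584 402.6384616 ] [[-0.9928  0.12   -0.0036]
 [ 0.12    0.9928 -0.0028]
 [ 0.0032 -0.0032 -1.    ]] 46.05042923844734
```

View pics/w5c.png

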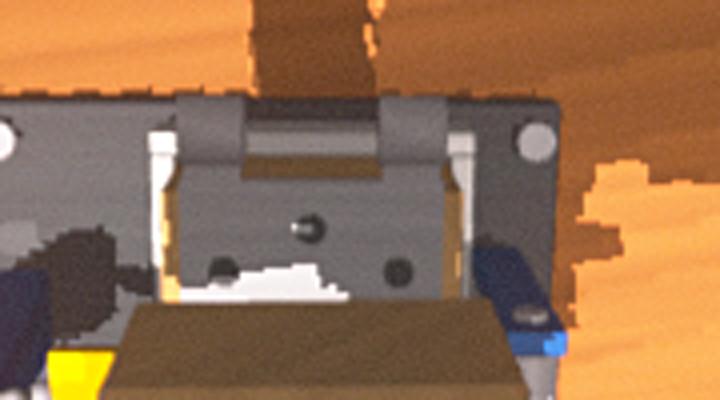

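The crop shows the knuckles at pixels u 224-241 and 275-292, rows 144-161, square to the tool. Computing the tool-frame position.

```bash
python3 - <<'E'
from h import *
import pickle
c=pickle.load(open('w5.pkl','rb'));s=pickle.load(open('s5.pkl','rb'));W=cloud(c)
R=s['orientation'];T=(W-s['tcp_pos'])@R
for u in (226,233,239,277,284,290):
    col=T[142:168,u];k=np.where(col[:,2]<345)[0];print(u,W[142+k[0],u].round(1),'min z row',col[k,:][np.argmin(col[k,2])].round(1))
    near=k[np.argsort(col[k,2])[:6]];print('   apex',col[near].mean(0).round(1),'front',col[k[0]].round(1))
for r in (150,155): 
  for a in (222,240,274,290): print(r,a,T[r,a:a+5,1].round(1),T[r,a:a+5,2].round(0))
print('yaw err',np.polyfit([1,2],[1,2],1)[0])
m=(T[...,2]>322)&(T[...,2]<328); P=T[165:190,228:288].reshape(-1,3);P=P[abs(P[:,2]-np.nanmedian(P[:,2]))<3]
print('plate',np.median(P,0),np.median(W[165:190,228:288,2]))
E
```

```text
226 [524.7 167.5  77. ] min z row [ 31.4 -26.4 318.9]
   apex [ 30.  -26.5 319.4] front [ 37.4 -26.9 325.9]
233 [525.3 173.8  78.1] min z row [ 29.8 -20.3 318. ]
   apex [ 30.6 -20.4 319.3] front [ 37.6 -20.6 324.7]
239 [526.1 179.   77. ] min z row [ 29.6 -15.1 319. ]
   apex [ 28.8 -15.1 319.3] front [ 37.4 -15.4 325.8]
277 [529.9 212.3  78.4] min z row [ 31.5  18.  318.6]
   apex [ 30.5  18.1 319.1] front [ 37.6  18.2 324.3]
284 [530.8 218.5  77.5] min z row [ 28.   24.2 318.6]
   apex [ 30.6  24.2 319.3] front [ 37.5  24.5 325.1]
290 [531.4 223.8  77.3] min z row [ 30.6  29.4 318.5]
   apex [ 31.9  29.4 318.9] front [ 37.5  29.8 325.3]
150 222 [-37.  -29.1 -28.3 -27.3 -26.5] [386. 320. 321. 320. 320.]
150 240 [-14.3 -16.7 -15.7 -14.7 -13.6] [321. 385. 386. 387. 388.]
150 274 [16.  16.3 17.3 18.1 18.9] [332. 320. 321. 320. 320.]
150 290 [29.4 30.4 37.8 38.8 39.9] [320. 321. 389. 387. 387.]
155 222 [-35.6 -34.3 -28.4 -27.3 -26.6] [372. 369. 321. 318. 320.]
155 240 [-14.3 -16.  -15.  -14.  -12.9] [320. 371. 370. 370. 370.]
155 274 [16.  16.4 17.1 18.2 18.9] [331. 321. 317. 320. 318.]
155 290 [29.6 30.4 36.3 37.1 38.3] [320. 319. 371. 369. 371.]
yaw err 0.9999999999999996
plate [  7.63081859   0.57703811 325.00921155] nan
```

Call:
arm_command(
  commands=[
    [[30,34.3,-0.3,0,0],[30,34.3,-0.3,0,0],[30,34.3,-0.3,0,0],[30,34.1,-0.3,0,0],[30,0,0,35,0],[30,0,0,35,0],[30,0,0,35,0],[30,0,0,35,0],[30,0,0,30,0],[30,0,0,0,0]],
  ],
)

```text
time_s: 11.18
tcp_pos: [428.6, 204.8, 230.0]
orientation: [[-0.993, 0.121, -0.01], [0.121, 0.993, -0.006], [0.009, -0.008, -1.0]]
ft_force: [-1.1, -1.0, -2.4]
width: 45.9
finger_force: 29.9
```

Call:
arm_command(
  commands=[
    [[30,0,0,0,0],[30,0,0,0,0]],
  ],
)

```text
time_s: 11.35
tcp_pos: [431.0, 206.8, 236.0]
orientation: [[-0.993, 0.121, 0.002], [0.121, 0.993, 0.001], [-0.002, 0.001, -1.0]]
ft_force: [-0.1, -0.1, -1.5]
width: 46.0
finger_force: 29.9
```

```bash
cat > rem.py <<'E'
from h import *
s=env.read_state();p=s['tcp_pos'];R=s['orientation'];print(p,R.round(4).tolist(),s['ft_force'].round(1) if hasattr(s['ft_force'],'round') else s['ft_force'])
print('shift',(R.T@(np.array([474.8,200.5,229.2])-p)).round(2))
E
python3 rem.py
```

```text
[431.01473301 206.75312727 235.99763963] [[-0.9927, 0.1207, 0.0021], [0.1207, 0.9927, 0.0006], [-0.002, 0.0009, -1.0]] [-0.1 -0.1 -1.5]
shift [-44.21  -0.93   6.89]
```

Call:
arm_command(
  commands=[
    [[30,0,-0.9,6.5,0],[30,-8,0,0,0],[30,-8,0,0,0],[30,-5,0,0,0],[30,0,0,0,0],[30,0,0,0,0],[30,0,0,0,0]],
  ],
)

```text
time_s: 11.93
tcp_pos: [450.8, 203.9, 228.3]
orientation: [[-0.993, 0.119, -0.0], [0.119, 0.993, -0.0], [0.0, -0.0, -1.0]]
ft_force: [1.1, 0.4, -1.1]
width: 45.8
finger_force: 29.9
```

```bash
python3 rem.py
```

```text
[450.81028658 203.85928026 228.33388911] [[-0.9929, 0.1193, -0.0004], [0.1193, 0.9929, -0.0], [0.0004, -0.0001, -1.0]] [ 1.1  0.4 -1.1]
shift [-24.22  -0.47  -0.88]
```

Call:
arm_command(
  commands=[
    [[30,-4,-0.4,-0.8,0],[30,-4,0,0,0],[30,-3,0,0,0],[30,-2,0,0,0],[30,-2,0,0,0],[30,0,0,0,0],[30,0,0,0,0]],
  ],
)

```text
time_s: 12.52
tcp_pos: [465.8, 201.6, 229.0]
orientation: [[-0.993, 0.119, -0.0], [0.119, 0.993, -0.0], [0.0, -0.0, -1.0]]
ft_force: [-0.6, 0.4, -1.8]
width: 45.6
finger_force: 29.9
```

```bash
python3 rem.py
```

```text
[465.81167903 201.64597327 228.96569572] [[-0.9929, 0.1194, -0.0002], [0.1194, 0.9929, -0.0001], [0.0002, -0.0002, -1.0]] [-0.6  0.4 -1.8]
shift [-9.06 -0.06 -0.24]
```

No contact so far. Going in the last 8.5 mm, staying a little short because of the 1.5 mm clearance.

Call:
arm_command(
  commands=[
    [[30,-2,0,0,0],[30,-2,0,0,0],[30,-2,0,0,0],[30,-1,0,0,0],[30,-1,0,0,0],[30,0,0,0,0],[30,0,0,0,0]],
  ],
)

```text
time_s: 13.1
tcp_pos: [473.7, 200.7, 229.0]
orientation: [[-0.993, 0.119, -0.0], [0.119, 0.993, -0.0], [0.0, -0.0, -1.0]]
ft_force: [0.6, -0.3, -1.4]
width: 46.2
finger_force: 29.9
```

```bash
python3 rem.py; python3 - <<'E'
from h import *
import pickle
c=cam('top');t=cam('scene');w=cam('wrist');pickle.dump((c,t,w),open('fin.pkl','wb'))
a=cv2.resize(c['frame'][170:230,165:240],(400,320),interpolation=cv2.INTER_CUBIC)
b=cv2.resize(t['frame'][190:280,265:365],(400,320),interpolation=cv2.INTER_CUBIC)
im=np.hstack([a,b]);w2=w['frame']
cv2.imwrite('pics/fin.png',im[:,:,::-1])
E
```

```text
[473.70789975 200.71111342 229.02038852] [[-0.9929, 0.1193, -0.0002], [0.1193, 0.9929, -0.0001], [0.0002, -0.0001, -1.0]] [ 0.6 -0.3 -1.4]
shift [-1.11 -0.08 -0.18]
```

View pics/fin.png

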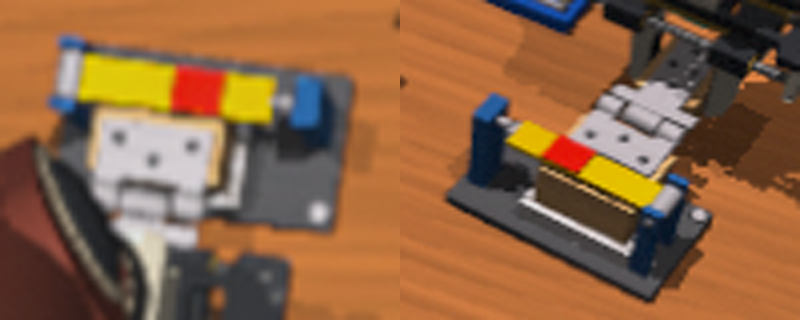

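The views show the strap shut and the door knuckle sitting between the two jamb knuckles, with the leaves flat and no contact force. I'll do one numeric check on the scene depth.

```bash
python3 - <<'E'
from h import *
import pickle
c,t,w=pickle.load(open('fin.pkl','rb'))
for n,cc in(('scene',t),('top',c)):
    W=cloud(cc).reshape(-1,3);d=W-[535.4,194.2,75]
    X=d[:,0]*.9929-d[:,1]*.1193;Y=d[:,0]*.1193+d[:,1]*.9929;Z=d[:,2]
    for a,b in((-29,-16),(-11,11),(16,29)):
        m=(Y>a)&(Y<b)&(abs(X)<12)&(Z>4)&(Z<14)
        print(n,a,b,m.sum(),'X',X[m].mean().round(1),np.percentile(X[m],[5,95]).round(1),'Ztop',np.percentile(Z[m],90).round(1))
    m=(abs(X)<5)&(abs(Y)<35)&(Z>-2)&(Z<14);h=np.histogram(Y[m],np.arange(-34,35,2));print(h[0])
E
```

```text
scene -29 -16 12 X 4.4 [-0.5  9.3] Ztop 8.4
scene -11 11 30 X 3.4 [-3.   8.9] Ztop 8.2
scene 16 29 17 X 5.4 [ 1.6 10.7] Ztop 9.3
[0 0 3 1 1 2 0 3 1 0 0 2 2 3 3 0 2 1 2 2 2 2 4 0 2 1 1 2 2 0 2 2 0 0]
top -29 -16 18 X 3.5 [-3.6  9.9] Ztop 8.1
top -11 11 26 X 1.1 [-3.8  7.2] Ztop 9.4
top 16 29 10 X 5.5 [2.  8.9] Ztop 9.3
[3 0 3 4 1 3 4 2 0 0 1 4 1 3 2 1 3 4 1 4 2 2 0 4 1 2 3 0 1 0 0 0 0 0]
```

Call:
arm_command(
  commands=[
    [[30,-0.6,0,0,0],[30,-0.6,0,0,0],[30,0,0,0,0],[30,0,0,0,0],[30,0,0,0,0],[30,0,0,0,0]],
  ],
)

```text
time_s: 13.75
tcp_pos: [474.9, 200.6, 229.1]
orientation: [[-0.993, 0.119, -0.0], [0.119, 0.993, -0.0], [0.0, -0.0, -1.0]]
ft_force: [-0.8, -0.5, -1.8]
width: 45.6
finger_force: 29.9
```

```bash
python3 rem.py
```

```text
[474.89073237 200.61669722 229.05345728] [[-0.9929, 0.1192, -0.0001], [0.1192, 0.9929, -0.0], [0.0001, -0.0, -1.0]] [-0.8 -0.5 -1.8]
shift [ 0.08 -0.13 -0.15]
```

The tool is on target with no contact force. Handing in.

```bash
python3 -c "
from rig import env
print(env.finish_job())"
```

```text
the job is handed in; nothing more can be done
None
```

I handed the job in at about 14 s: the strap is snapped shut, and the door piece's knuckle is held level between the jamb knuckles, about 1 mm from lined up by my own measurements, with no sign of contact force. The hand-in gave no verdict.

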